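# Put the reagent containers back in their colour-coded spill trays

## Task

Put each of the four reagent containers into the spill tray that has the colour of its cap or lid: the red-lidded jar, the blue-capped square bottle, the yellow-capped brown bottle and the green-lidded slide box, each standing upright and flat on the floor of its own tray, inside the rim. Set each one down gently, without dropping it or tipping any over, and leave the steel beaker and the pipette-tip rack where they stand.

Things in the scene. Friction and masses are not known exactly. Their poses are not given: they have to be found in the camera images.
- jar: Round white plastic jar with a red screw lid, loose, standing upright: body diameter 48 mm up to 50 mm height, lid diameter 51 mm from 50 to 72 mm (the top). 0.09 to 0.16 kg. Origin: centre of the underside, on the bench at the start; z up.
- flask: Square pale blue-grey plastic bottle with a round blue cap, loose, standing upright: body 46 x 46 mm up to 46 mm height, shoulder narrowing to a 28 mm neck at 54 mm, cap diameter 36 mm from 62 to 85 mm (the top). 0.11 to 0.20 kg. x and y axes square to its sides, any yaw. Origin: centre of the underside, on the bench at the start; z up.
- bottle: Round dark brown bottle with a paper label and a round yellow cap, loose, standing upright: body diameter 46 mm up to 45 mm height, shoulder narrowing to a 26 mm neck at 54 mm, cap diameter 32 mm from 60 to 82 mm (the top). 0.10 to 0.19 kg. Origin: centre of the underside, on the bench at the start; z up.
- slidebox: Rectangular white box for microscope slides with a green lid (lid fixed shut), loose, standing on its base: 82 mm along its x, 34 mm along its y, 55 mm high; the green lid is the part above 37 mm. 0.12 to 0.22 kg. Any yaw. Origin: centre of the underside, on the bench at the start; z up.
- tray_red: Round red spill tray, outer diameter 75 mm, inside diameter 68 mm. Fixed to the bench, any yaw. Base plate 4 mm thick (things stand on it, 4 mm above the bench), rim top 12 mm above the bench. Origin: centre of the underside, at bench level; z up.
- tray_blue: Square blue spill tray, outside 68 x 68 mm, inside 62 x 62 mm, x and y square to its sides. Fixed to the bench, any yaw. Base plate 4 mm thick (things stand on it, 4 mm above the bench), rim top 12 mm above the bench. Origin: centre of the underside, at bench level; z up.
- tray_yellow: Round yellow spill tray, outer diameter 73 mm, inside diameter 66 mm. Fixed to the bench, any yaw. Base plate 4 mm thick (things stand on it, 4 mm above the bench), rim top 12 mm above the bench. Origin: centre of the underside, at bench level; z up.
- tray_green: Rectangular green spill tray, outside 104 mm along its x and 56 mm along its y, inside 98 x 50 mm. Fixed to the bench, any yaw. Base plate 4 mm thick (things stand on it, 4 mm above the bench), rim top 12 mm above the bench. Origin: centre of the underside, at bench level; z up.
- beaker: Bystander: empty open steel beaker, loose, rim diameter 54 mm, 68 mm high, 0.18 kg; to be left in place. Origin: centre of the underside, on the bench at the start; z up.
- tiprack: Bystander: grey rack of white pipette tips, loose, 70 mm (x) x 50 mm (y), 49 mm high, 0.20 kg; to be left in place. Origin: centre of the underside, on the bench at the start; z up.
Not all that is in view belongs to the job. What is shaped like the flask but purple is not meant.

How it is judged:
At the end, for the whole second after the job is handed in: Each container upright (tilt under 0.08 rad) on the floor of its colour's tray (underside under 7 mm above the tray's underside), centres within 14 mm, slide box along its tray within 0.3 rad, all released and at rest; beaker and tip rack within 20 mm of their starts (horizontal distance between jar and tray_red below 0.014 m and z of jar in the frame of tray_red below 0.007 m and angle between each of jar, flask, bottle, slidebox's own z axis and vertical below 0.08 rad and linear speed of each of jar, flask, bottle, slidebox below 0.02 m/s and contact force between each of jar, flask, bottle, slidebox and the fingers below 0.1 N and horizontal distance between flask and tray_blue below 0.014 m and z of flask in the frame of tray_blue below 0.007 m and horizontal distance between bottle and tray_yellow below 0.014 m and z of bottle in the frame of tray_yellow below 0.007 m and horizontal distance between slidebox and tray_green below 0.014 m and z of slidebox in the frame of tray_green below 0.007 m and angle between the x axis of slidebox and the x axis of tray_green, either way round below 0.3 rad and distance of each of beaker, tiprack from where it was at the start of the episode below 0.02 m); the robot touches nothing.
It fails at once if a container is tipped over (angle between any of jar, flask, bottle, slidebox's own z axis and vertical above 0.7 rad).
It fails at once if a container is dropped (falls freely by more than about 2 cm) or thrown ((contact force between jar and anything else below 0.05 N and linear speed of jar above 0.65 m/s) or (contact force between flask and anything else below 0.05 N and linear speed of flask above 0.65 m/s) or (contact force between bottle and anything else below 0.05 N and linear speed of bottle above 0.65 m/s) or (contact force between slidebox and anything else below 0.05 N and linear speed of slidebox above 0.65 m/s)).
It fails at once if the steel beaker is pushed more than 20 mm from its place or tipped (distance of beaker from where it was at the start of the episode above 0.02 m or angle between beaker's own z axis and vertical above 0.35 rad).
It fails at once if the pipette-tip rack is pushed more than 20 mm from its place or tipped (distance of tiprack from where it was at the start of the episode above 0.02 m or angle between tiprack's own z axis and vertical above 0.35 rad).
It also fails if it takes over 115 s, if anything falls off the work surface, if the arm or the gripper's body presses on something with over 40 N, if the wrist force passes 120 N, or if a joint passes its speed limit or range.

## Robot

A 6-joint arm with a two-finger parallel gripper is mounted at the origin on the work surface. World frame = base frame: x ahead of the robot, y to its left, z up, the work surface at z = 0. Lengths are in m, angles in rad, forces in N, time in s.
With the tool pointing down it reaches from about 0.35 to 0.95 m from the base axis. Payload 17.4 kg.
Tool frame: the origin (TCP) lies midway between the tips of the shut fingers; the grasp point (between the pads) lies 19 mm behind it; z points along the fingers, y is the direction in which the jaws open and shut (so a half turn about z gives the same grasp; the last joint's range is limited). The gripper opens to 93 mm and grips with 3 to 60 N. Pads are 15 mm wide; open, the fingers measure 128 mm over their backs; the gripper's body (75 mm by 188 mm) begins 65 mm behind the grasp point.
Start: joints at [1.189, 0.116, 1.442, -0, 1.584, -0.038], TCP at [0.228, 0.636, 0.219] pointing down, gripper open.
Joint ranges: [-2.83, 2.83], [-0.83, 2.19], [0.07, 2.5], [-1.14, 4.28], [0.01, 3], [-2.97, 2.97]. Speed limits (rad/s): [1.89, 1.89, 2.22, 3.14, 3.14, 3.14].

## Interface

Orientations are given as [roll, pitch, yaw] about the fixed x, y, z axes, in that order (R = Rz(yaw) Ry(pitch) Rx(roll)).
In Python, from workcell import state, snapshot, sign_off gives the robot as it stands.
- The arm moves only by the shell command python3 -m inch 'ROWS'. ROWS is JSON, one flat list of numbers, 5 for each row, row after row: the closure, from -1 (fully open) to 1 (shut), then the shift along the tool's x, y, z in mm, then the turn about the tool's z in units of 5 degrees (1.0 is 5 degrees). A call has 1 to 20 rows; each row shifts and turns the commanded pose from where the row before left it, along the tool's axes as they then stand; what a row does not reach is not made up. A row lasts 1/10 s, in which the tool goes at most 50 mm and 8.59 degrees, less where a joint would pass 70% of its speed; a pose out of reach is approached as far as the arm can. A call is refused whole if a number of a shift passes 50 or a number of a turn 1, either way. A call with a gripper value outside its range is refused whole. The fingers move at their own pace and stop on an object; the grip force is fixed at half the most. Time passes only in rows, so rows that do not move let the fingers close. It gives the time, the measured TCP pose, the force and the opening at its end, in the units of the state.
- state(): the state, without advancing time (a new reading comes with each control period).
- snapshot(name): name is "side" or "top" or "wrist"; returns a dict with "color" (400x640x3 uint8, red, green, blue), "fx", "fy", "cx", "cy" (pixels), "k1" (the pictures are not rectified: a ray, as slopes to the right and down, at radius r is drawn at 1 + k1 r^2 times it, then the intrinsics apply), "rvec" (rotation vector, rad) and "tvec" (3), from world to camera coordinates, as OpenCV has them; the wrist camera has in their place "hand_eye" (4x4, takes a point from camera to tool coordinates, whose origin is the TCP and whose axes are the flange's). Camera axes: x right, y down, z forward; pixel columns grow to the right and rows downward; lengths in m; the calibration is good to about 2 mm. A picture is of the moment at which its call begins: read the wrist's pose just before it. There is no depth.
- sign_off(): hands the job in, once; it reports no verdict.
The state is a dict: "clock": time; "joint_positions": joint angles; "joint_velocities": joint speeds; "joint_efforts": joint torques, N m; "tool_pos": TCP position; "tool_rot": TCP orientation; "ft_force": force on the tool from outside, world axes, zero at the start; "moment": the same for the moment, N m; "gripper_width": opening from 0.0 (shut) to 1.0 (fully open).
Only numpy, scipy, OpenCV 4.12 (cv2) and the standard library are available. Lean on these libraries where they do the work, as an engineer would, in place of code of your own. Each camera call takes 0.05 s, during which the arm holds its last target. There are 200 camera calls.

## Working session

There is one attempt and no reset: what is moved stays moved. The work goes in short steps, Python scripts to look and compute and a shell command to move; the robot and the scene stay as the last step left them, time stands still between calls to the robot, and variables do not carry over. Pictures are saved under pics/ and viewed, about 12 in all and at most 16, crops included, and the job is handed in when it is done.

```bash
mkdir -p pics; ls; python3 - <<'E'
from workcell import state,snapshot
import cv2,pickle
s=state();print(s)
for n in("top","side"):
    d=snapshot(n);pickle.dump(d,open(f"{n}0.pkl","wb"))
    cv2.imwrite(f"pics/{n}0.png",d["color"][:,:,::-1])
    print({k:v for k,v in d.items() if k!="color"})
E
```

```text
pics
{'clock': 0.0, 'joint_positions': array([ 1.18919367e+00,  1.16469383e-01,  1.44228057e+00, -1.02427917e-05,
        1.58399209e+00, -3.78339632e-02]), 'joint_velocities': array([-3.47507052e-04,  2.84525274e-05, -1.49619758e-04,  6.64328982e-04,
        3.23748140e-05,  1.85786943e-04]), 'joint_efforts': array([-8.38910473e-04, -7.21260381e+01, -6.22619891e+01,  7.79869035e-02,
        2.35898537e-02, -3.19799619e-05]), 'tool_pos': array([0.22745503, 0.63529963, 0.21790687]), 'tool_rot': array([-3.14044370e+00, -3.32408585e-05,  2.79782382e+00]), 'ft_force': array([-0.08007668,  0.2167215 ,  0.12707052]), 'moment': array([-0.00810699,  0.00524806, -0.00392114]), 'gripper_width': 1.0038234836599191}
{'fx': 407.5856036593463, 'fy': 407.5856036593463, 'cx': 315.9766109044995, 'cy': 200.22026079072617, 'k1': -0.04691975220761894, 'rvec': array([ 2.14708398, -2.18566774,  0.08595679]), 'tvec': array([0.02563675, 0.49183111, 0.99184394])}
{'fx': 369.3812800979684, 'fy': 369.3812800979684, 'cx': 327.4080392417632, 'cy': 197.2880183761109, 'k1': -0.032371850585457856, 'rvec': array([ 2.21775717, -0.55402322,  0.24127073]), 'tvec': array([-0.42205878,  0.1772969 ,  0.98919219])}
```

View pics/top0.png

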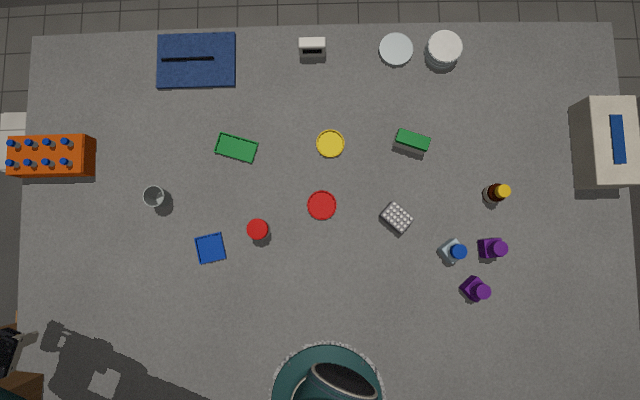

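View pics/side0.png

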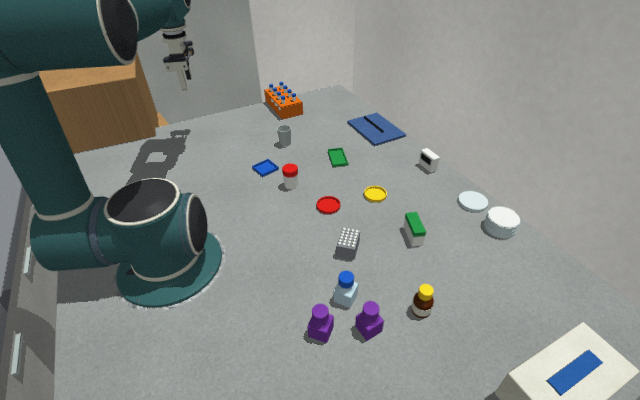

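The one blue-capped pale bottle is at top (458,251). The two purple look-alikes at (493,248) and (477,290) are not meant. The slide box is at (412,140) and the green tray at (236,148). I'll fit positions by matching the silhouettes of the coloured parts in both fixed cameras.

```bash
cat > h.py <<'E'
import numpy as np,cv2,pickle
from scipy.optimize import least_squares
def proj(d,P):
    R,_=cv2.Rodrigues(d["rvec"]);q=np.asarray(P,float)@R.T+d["tvec"];s=q[:,:2]/q[:,2:]
    s=s*(1+d["k1"]*(s**2).sum(1,keepdims=True));return s*[d["fx"],d["fy"]]+[d["cx"],d["cy"]]
def mask(d,c):
    H=cv2.cvtColor(d["color"],cv2.COLOR_RGB2HSV);h,s,v=[H[...,i].astype(int) for i in range(3)]
    lo,hi={"red":(-6,6),"yellow":(20,33),"green":(50,80),"blue":(100,118)}[c]
    hh=np.where(h>170,h-180,h) if c=="red" else h
    return ((hh>=lo)&(hh<=hi)&(s>120)&(v>50)).astype(np.uint8)
def blob(d,c,near):
    m=cv2.morphologyEx(mask(d,c),cv2.MORPH_CLOSE,np.ones((3,3)))
    cs,_=cv2.findContours(m,cv2.RETR_EXTERNAL,cv2.CHAIN_APPROX_NONE)
    return min([k for k in cs if cv2.contourArea(k)>30],key=lambda k:np.hypot(*(k.reshape(-1,2).mean(0)-near)))
def feat(k):
    M=cv2.moments(cv2.convexHull(k.astype(np.float32)));a=M["m00"]
    return np.array([M["m10"]/a,M["m01"]/a,M["mu20"]/a/8,M["mu11"]/a/8,M["mu02"]/a/8])
def shape(kind,x,y,th):
    if kind[0]=="c":
        _,r,z0,z1=kind;t=np.linspace(0,2*np.pi,40,0);p=np.c_[r*np.cos(t),r*np.sin(t)]
    else:
        _,a,b,z0,z1=kind;p=np.array([[a,b],[-a,b],[-a,-b],[a,-b]])/2
    c,s=np.cos(th),np.sin(th);p=p@np.array([[c,s],[-s,c]])+[x,y]
    return np.vstack([np.c_[p,np.full(len(p),z)] for z in(z0,z1)])
E
cat > fit.py <<'E'
from h import *
T,S=[pickle.load(open(f"{n}0.pkl","rb")) for n in("top","side")]
items=dict(jar=("red",("c",.0255,.05,.072),(257,229),(290,170)),flask=("blue",("c",.018,.062,.085),(458,251),(346,278)),
bottle=("yellow",("c",.016,.06,.082),(503,191),(426,291)),slidebox=("green",("r",.082,.034,.037,.055),(412,140),(415,223)),
tray_red=("red",("c",.0375,0,.012),(321,205),(328,205)),tray_blue=("blue",("r",.068,.068,0,.012),(210,248),(265,168)),
tray_yellow=("yellow",("c",.0365,0,.012),(330,143),(375,194)),tray_green=("green",("r",.104,.056,0,.012),(236,148),(338,157)))
for n,(c,k,a,b) in items.items():
    bl=[blob(T,c,a),blob(S,c,b)];out=[]
    def f(p,ds,fs):return np.concatenate([feat(proj(d,shape(k,*p)).astype(np.float32))-x for d,x in zip(ds,fs)])
    F=[feat(x) for x in bl]
    for ds,fs in(([T,S],F),([T],F[:1]),([S],F[1:])):
        best=min((least_squares(f,[.45,0,t],args=(ds,fs),x_scale=[.01,.01,.1]) for t in(-.9,-.3,.3,.9)),key=lambda r:r.cost);out.append(np.r_[best.x,best.cost])
    print(n,*[np.round(o,4) for o in out],[cv2.contourArea(x) for x in bl])
g=lambda q:q
# square yaw: tray blue min-area rect of top-view contour in world plane z=.012
R,_=cv2.Rodrigues(T["rvec"])
def ground(uv,z):
    K=np.array([[T["fx"],0,T["cx"]],[0,T["fy"],T["cy"]],[0,0,1]]);u=cv2.undistortPoints(np.float32(uv).reshape(-1,1,2),K,np.array([T["k1"],0,0,0,0.])).reshape(-1,2)
    r=np.c_[u,np.ones(len(u))]@R;c=-R.T@T["tvec"];return (c+r*((z-c[2])/r[:,2])[:,None])[:,:2]
print(cv2.minAreaRect((1000*ground(blob(T,"blue",(210,248)),.012)).astype(np.float32)))
print("flask base?",ground([(453,251)],.0),"beaker",ground([(153,196)],.068),"rack",ground([(397,218)],.049),"purple",ground([(498,248),(482,292)],.085))
im=T["color"][170:320,370:530,::-1];cv2.imwrite("pics/crop1.png",cv2.resize(im,None,fx=5,fy=4,interpolation=cv2.INTER_CUBIC) if 0 else cv2.resize(im,(640,600),interpolation=cv2.INTER_CUBIC))
E
python3 fit.py
```

```text
jar [ 0.4226  0.1588 -0.7321  0.3283] [ 0.4228  0.1586 -0.8079  0.2136] [ 0.4222  0.1594 -0.9032  0.0981] [333.5, 160.5]
flask [ 0.3612 -0.3144 -0.0453  0.5513] [ 0.3618 -0.3144 -0.9161  0.2197] [ 0.3605 -0.3149 -0.9747  0.2401] [186.5, 197.0]
bottle [ 0.5013 -0.4287 -0.0918  0.428 ] [ 0.5022 -0.4278 -0.3436  0.0819] [ 0.5    -0.4296 -0.3     0.0559] [160.0, 190.0]
slidebox [ 0.6366 -0.2203  0.8317 16.3059] [ 0.6367 -0.2202  0.8933  9.0294] [ 7.0010000e-01 -3.8480000e-01 -9.0000000e-01  2.2521923e+03] [403.5, 271.5]
tray_red [ 0.4817  0.0038 -0.2455  0.3887] [0.4822 0.0039 0.4119 0.1296] [ 0.4813  0.0039 -0.9     0.2378] [643.0, 315.5]
tray_blue [ 0.3781  0.2878 -0.9     0.4785] [0.3786 0.2874 0.2996 0.2348] [ 0.3664  0.2472  0.892  25.3208] [686.0, 250.5]
tray_yellow [ 0.6401 -0.0206  0.2742  0.2995] [ 0.6404 -0.0206 -1.0329  0.17  ] [ 0.6396 -0.021  -0.3629  0.1142] [595.5, 277.0]
tray_green [ 0.6344  0.2193  0.9752 10.8533] [ 0.6387  0.2209  0.9    15.7887] [ 0.5936  0.1845  0.9    51.1085] [802.0, 244.5]
((378.5746765136719, 286.2292785644531), (67.70393371582031, 68.6388168334961), 12.829504013061523)
flask base? [[ 0.35945641 -0.325979  ]] beaker [[0.50552874 0.40978251]] rack [[ 0.44304755 -0.17835851]] purple [[ 0.36722101 -0.40443117]
 [ 0.2674085  -0.36203747]]
```

View pics/crop1.png

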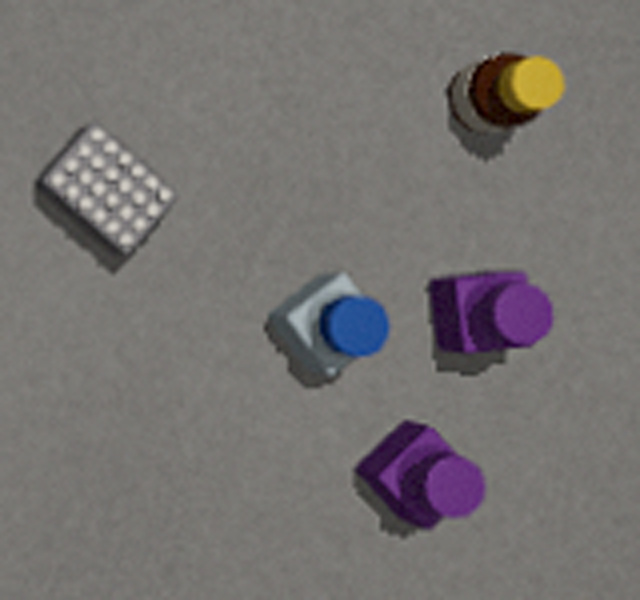

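Confirmed: the blue-capped pale bottle at crop (355,325) is the flask, and the purple ones are decoys. The green fits started from bad yaws, so I'll redo them with other starting values.

```bash
sed -i 's/\[\.45,0,t\]/[*P0[n],t]/; s/in(-.9,-.3,.3,.9)/in(.2,.9,1.3,1.6,1.9,2.3)/' fit.py; sed -i '2i P0=dict(slidebox=(.636,-.22),tray_green=(.636,.219),tray_blue=(.378,.287))' fit.py; sed -i 's/^    bl=\[blob/    if n not in P0: continue\n    bl=[blob/' fit.py; python3 fit.py|head -3; python3 - <<'E'
from h import *
T=pickle.load(open("top0.pkl","rb"))
a=[cv2.resize(T["color"][y:y+80,x:x+100,::-1],(400,320),interpolation=cv2.INTER_CUBIC) for x,y in((185,110),(360,100),(160,208),(410,210))]
cv2.imwrite("pics/crop2.png",cv2.resize(np.vstack([np.hstack(a[:2]),np.hstack(a[2:])]),(750,600)))
E
```

```text
slidebox [ 0.6376 -0.2221  1.3     3.0298] [ 0.6373 -0.22    1.3     2.3682] [ 0.6371 -0.2224  1.3     1.5838] [403.5, 271.5]
tray_blue [0.3782 0.288  1.5999 0.3357] [0.3785 0.287  0.2    0.2511] [0.3774 0.2888 0.9    0.0731] [686.0, 250.5]
tray_green [0.636  0.219  1.3    2.3822] [0.636  0.219  1.3    1.8099] [0.636  0.219  1.3    0.5723] [802.0, 244.5]
```

View pics/crop2.png

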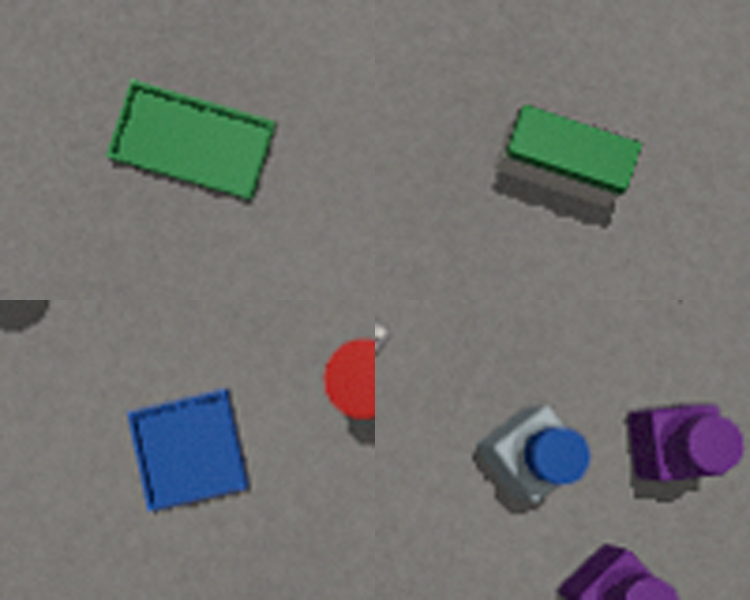

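The theta fit stayed at its starting values because float32 defeats the finite differences, so I'll set a larger diff_step.

```bash
sed -i 's/x_scale=/diff_step=2e-3,x_scale=/; s/if n not in P0: continue/P0.setdefault(n,(.45,.1))/' fit.py; python3 fit.py|head -8
```

```text
jar [0.4225 0.1587 0.4869 0.327 ] [ 0.4227  0.1586 -1.0226  0.2128] [0.4222 0.1592 2.8436 0.0976] [333.5, 160.5]
flask [ 0.3612 -0.3144  0.7504  0.5509] [ 0.3618 -0.3142  4.7373  0.2181] [ 0.3604 -0.3149  0.437   0.2399] [186.5, 197.0]
bottle [ 0.5013 -0.4286  7.0341  0.4255] [ 0.5022 -0.4278  3.0242  0.0818] [ 0.5001 -0.4296  1.3571  0.0557] [160.0, 190.0]
slidebox [ 0.6366 -0.2237  1.1959  1.5733] [ 0.6374 -0.2239  1.2165  0.6766] [ 0.6353 -0.2239  1.1617  0.6968] [403.5, 271.5]
tray_red [ 4.8180e-01  3.9000e-03 -6.5678e+00  3.8620e-01] [ 4.8210e-01  3.8000e-03 -1.3248e+01  1.2810e-01] [ 0.4812  0.004  -0.3548  0.2367] [643.0, 315.5]
tray_blue [0.3781 0.2879 1.6215 0.3332] [0.3784 0.2876 0.1849 0.2184] [0.3771 0.2887 1.5676 0.0209] [686.0, 250.5]
tray_yellow [ 0.6401 -0.0206  4.8585  0.2992] [ 0.6403 -0.0205 -1.2813  0.169 ] [ 0.6395 -0.0211 -2.3293  0.1141] [595.5, 277.0]
tray_green [0.6355 0.2223 1.2429 0.9581] [0.6356 0.2222 1.2466 0.7841] [0.6352 0.2224 1.2229 0.1602] [802.0, 244.5]
```

The two cameras agree to about 1 mm. Plan: turn to yaw about 70° for all the grasps, which keeps the fingers clear of the decoys and aligns them with the slide box. Order: jar, bottle, flask, box.

```bash
cat > go.py <<'E'
import sys,numpy as np
from workcell import state
from scipy.spatial.transform import Rotation as R
P=dict(jar=(.4225,.1587),flask=(.3612,-.3144),bottle=(.5013,-.4287),slidebox=(.6366,-.2237),red=(.4818,.0039),blue=(.378,.2877),yellow=(.6401,-.0206),green=(.6355,.2223))
s=state();r=R.from_euler("xyz",s["tool_rot"]);x,y=P[sys.argv[1]];z=float(sys.argv[2])
print("t",round(s["clock"],2),"pos",s["tool_pos"].round(4),"rpy deg",np.degrees(s["tool_rot"]).round(1),"grip",round(s["gripper_width"],3),"F",s["ft_force"].round(1))
print("shift mm, tool axes:",(1000*r.inv().apply(np.array([x,y,z])-s["tool_pos"])).round(1))
E
python3 -m inch '[-1,0,0,0,1, -1,0,0,0,1, -1,0,0,0,1, -1,0,0,0,1, -1,0,0,0,1, -1,0,0,0,1, -1,0,0,0,1, -1,0,0,0,1, -1,0,0,0,1, -1,0,0,0,1, -1,0,0,0,1, -1,0,0,0,1, -1,0,0,0,1, -1,0,0,0,1, -1,0,0,0,1, -1,0,0,0,1, -1,0,0,0,1, -1,0,0,0,1]'; python3 go.py jar .12
```

```text
clock: 1.9
tool_pos: [0.2275, 0.6354, 0.2182]
tool_rot: [-3.142, 0.001, 1.223]
ft_force: [0.4, 0.5, -0.1]
gripper_width: 0.999
t 1.9 pos [0.2275 0.6354 0.2182] rpy deg [-180.     0.    70.1] grip 0.999 F [ 0.4  0.5 -0.1]
shift mm, tool axes: [-381.7  345.7   98.5]
```

```bash
python3 -m inch '[-1,-20,18,7,0, -1,-30,27,7,0, -1,-30,27,7,0, -1,-30,27,7,0, -1,-30,27,7,0, -1,-30,27,7,0, -1,-30,27,7,0, -1,-30,27,7,0, -1,-30,27,7,0, -1,-30,27,7,0, -1,-30,27,7,0, -1,-30,27,7,0, -1,-22,21,7,0, -1,-9.7,9.7,7,0, -1,0,0,0,0]'; python3 go.py jar .041; python3 - <<'E'
from workcell import snapshot,state
import cv2,pickle
s=state();d=snapshot("wrist");pickle.dump((s,d),open("w1.pkl","wb"))
cv2.imwrite("pics/w1.png",d["color"][:,:,::-1]);print({k:v for k,v in d.items() if k!="color"})
E
```

```text
clock: 3.4
tool_pos: [0.4244, 0.1581, 0.1196]
tool_rot: [-3.141, 0.001, 1.225]
ft_force: [0.0, 0.1, -0.1]
gripper_width: 0.999
t 3.4 pos [0.4244 0.1581 0.1196] rpy deg [-1.799e+02  1.000e-01  7.020e+01] grip 0.999 F [ 0.   0.1 -0.1]
shift mm, tool axes: [ 0.  -1.9 78.6]
{'fx': 294.11652661364684, 'fy': 294.11652661364684, 'cx': 325.04057885238717, 'cy': 200.4390231628265, 'k1': 0.00892950124507721, 'hand_eye': array([[ 6.03703461e-04, -9.58819310e-01, -2.84016138e-01,
         7.86954717e-02],
       [ 9.99999689e-01,  7.23210855e-04, -3.15916062e-04,
         1.92549532e-03],
       [ 5.08309975e-04, -2.84015859e-01,  9.58819448e-01,
        -1.65281860e-01],
       [ 0.00000000e+00,  0.00000000e+00,  0.00000000e+00,
         1.00000000e+00]])}
```

View pics/w1.png

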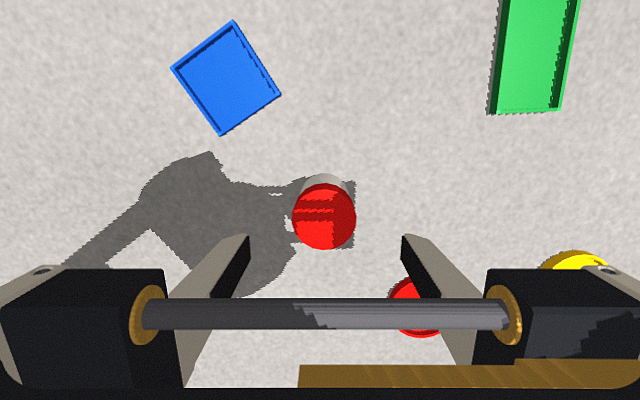

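The wrist view shows the red lid at (324,215), centred between the fingers at 248 and 402. I'll descend and close.

```bash
python3 -m inch '[-1,0,-2,12,0, -1,0,0,20,0, -1,0,0,20,0, -1,0,0,16,0, -1,0,0,8,0, -1,0,0,3,0, -1,0,0,0,0, 1,0,0,0,0, 1,0,0,0,0, 1,0,0,0,0, 1,0,0,0,0, 1,0,0,0,0, 1,0,0,0,0, 1,0,0,0,0, 1,0,0,0,0, 1,0,0,0,0, 1,0,0,0,0, 1,0,0,0,0, 1,0,0,0,0]'; python3 go.py jar .041
```

```text
clock: 5.35
tool_pos: [0.4225, 0.1603, 0.0417]
tool_rot: [3.141, -0.0, 1.227]
ft_force: [1.4, -0.5, 0.6]
gripper_width: 0.542
t 5.35 pos [0.4225 0.1603 0.0417] rpy deg [180.   -0.   70.3] grip 0.542 F [ 1.4 -0.5  0.6]
shift mm, tool axes: [-1.5  0.5  0.7]
```

```bash
python3 -m inch '[1,0,0,-6,0, 1,0,0,-12,0, 1,0,0,-20,0, 1,0,0,-20,0, 1,0,0,-12,0, 1,0,0,0,0]'; python3 go.py red .0467
```

```text
clock: 5.95
tool_pos: [0.4231, 0.1605, 0.1137]
tool_rot: [3.139, -0.002, 1.227]
ft_force: [-0.2, 0.7, -1.7]
gripper_width: 0.544
t 5.95 pos [0.4231 0.1605 0.1137] rpy deg [ 1.799e+02 -1.000e-01  7.030e+01] grip 0.544 F [-0.2  0.7 -1.7]
shift mm, tool axes: [-127.8  107.9   67. ]
```

```bash
python3 -m inch '[1,-10,8,0,0, 1,-20,17,0,0, 1,-25,21,0,0, 1,-25,21,0,0, 1,-25,21,0,0, 1,-15,14,0,0, 1,-6.5,6,0,0, 1,0,0,0,0, 1,0,0,15,0, 1,0,0,20,0, 1,0,0,15,0, 1,0,0,7,0, 1,0,0,0,0]'; python3 go.py red .0457
```

```text
clock: 7.25
tool_pos: [0.4808, 0.0053, 0.0534]
tool_rot: [-3.14, 0.001, 1.228]
ft_force: [0.5, -0.6, -1.3]
gripper_width: 0.543
t 7.25 pos [0.4808 0.0053 0.0534] rpy deg [-179.9    0.    70.3] grip 0.543 F [ 0.5 -0.6 -1.3]
shift mm, tool axes: [-1.   1.4  7.7]
```

```bash
python3 -m inch '[1,0,1,2,0, 1,0,0,2,0, 1,0,0,1,0, 1,0,0,1,0, 1,0,0,1,0, 1,0,0,0,0, 1,0,0,0,0]'; python3 go.py red .0457
```

```text
clock: 7.95
tool_pos: [0.4825, 0.0044, 0.0477]
tool_rot: [3.142, -0.0, 1.227]
ft_force: [0.3, 0.5, -1.4]
gripper_width: 0.545
t 7.95 pos [0.4825 0.0044 0.0477] rpy deg [180.   -0.   70.3] grip 0.545 F [ 0.3  0.5 -1.4]
shift mm, tool axes: [-0.7 -0.4  2. ]
```

```bash
python3 -m inch '[1,0,0,1,0, 1,0,0,0.5,0, 1,0,0,0.5,0, 1,0,0,0,0, 1,0,0,0,0]'; python3 -c "
from workcell import state
print(state()['joint_efforts'])"
```

```text
clock: 8.45
tool_pos: [0.4825, 0.0044, 0.0457]
tool_rot: [3.142, 0.0, 1.227]
ft_force: [-0.2, 0.0, 0.8]
gripper_width: 0.541
[-6.86193234e-02 -3.99722350e+01 -5.79419446e+01  3.10992496e-02
 -2.25226949e-01 -1.70057028e-04]
```

Contact: Fz went from -1.4 to +0.8. I'll release to a modest opening and retreat.

```bash
python3 -m inch '[-0.5,0,0,0,0, -0.5,0,0,0,0, -0.5,0,0,0,0, -0.5,0,0,0,0, -0.5,0,0,0,0, -0.5,0,0,0,0, -0.5,0,0,-10,0, -0.5,0,0,-25,0, -0.5,0,0,-40,0, -0.5,0,0,-30,0, -0.5,0,0,0,0]'; python3 go.py bottle .12; python3 go.py bottle .052 | tail -1; python3 - <<'E'
from workcell import snapshot
import cv2
cv2.imwrite("pics/t2.png",cv2.resize(snapshot("top")["color"][100:260,200:440,::-1],(720,480)))
E
```

```text
clock: 9.55
tool_pos: [0.484, 0.0044, 0.1559]
tool_rot: [3.135, -0.002, 1.227]
ft_force: [0.3, 1.0, -0.4]
gripper_width: 0.751
t 9.55 pos [0.484  0.0044 0.1559] rpy deg [ 1.796e+02 -1.000e-01  7.030e+01] grip 0.751 F [ 0.3  1.  -0.4]
shift mm, tool axes: [-402.   162.    36.2]
shift mm, tool axes: [-402.1  161.6  104.2]
```

View pics/t2.png

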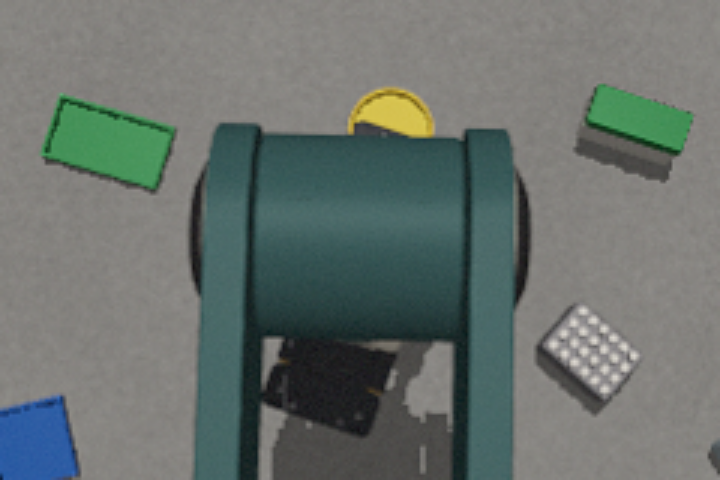

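The arm hides the jar, so I'll check it after moving away. Next is the bottle.

```bash
python3 -m inch '[-0.5,-15,6,0,0, -0.5,-30,12,0,0, -0.5,-30,12,0,0, -0.5,-30,12,0,0, -0.5,-30,12,0,0, -0.5,-30,12,0,0, -0.5,-30,12,0,0, -0.5,-30,12,0,0, -0.5,-30,12,0,0, -0.5,-30,12,0,0, -0.5,-30,12,0,0, -0.5,-30,12,0,0, -0.5,-30,12,0,0, -0.5,-17,8,0,0, -0.5,-10,4,0,0, -0.5,0,0,20,0, -0.5,0,0,16,0, -0.5,0,0,0,0, -0.5,0,0,0,0]'; python3 go.py bottle .052; python3 - <<'E'
from workcell import snapshot
import cv2,numpy as np
a=cv2.resize(snapshot("top")["color"][170:230,280:370,::-1],(480,320));b=cv2.resize(snapshot("wrist")["color"][...,::-1],(480,300))
cv2.imwrite("pics/t3.png",np.vstack([a,b])[:600])
E
```

```text
clock: 11.5
tool_pos: [0.4994, -0.428, 0.1145]
tool_rot: [-3.141, -0.0, 1.228]
ft_force: [-0.0, -0.3, 0.4]
gripper_width: 0.751
t 11.5 pos [ 0.4994 -0.428   0.1145] rpy deg [-180.    -0.    70.3] grip 0.751 F [-0.  -0.3  0.4]
shift mm, tool axes: [-0.   2.1 62.5]
```

View pics/t3.png

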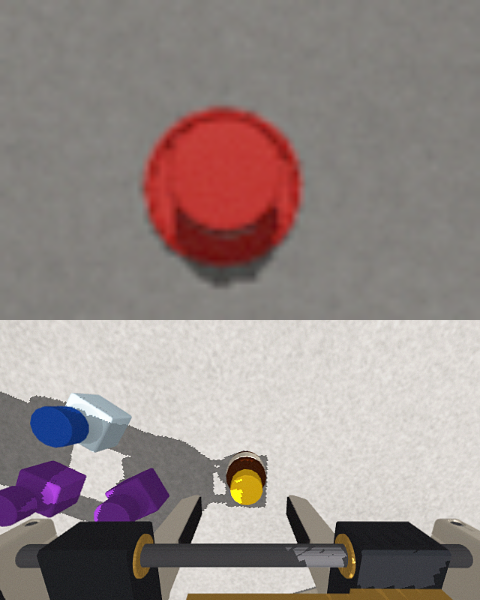

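The jar stands in the red tray, with its lid at (222,172) inside the ring. In the wrist view the yellow cap at (247,487) is centred between the fingers (200–289). I'll grasp it.

```bash
python3 -m inch '[-0.5,0,1.5,12,0, -0.5,0,0,20,0, -0.5,0,0,16,0, -0.5,0,0,10,0, -0.5,0,0,4,0, -0.5,0,0,0,0, 1,0,0,0,0, 1,0,0,0,0, 1,0,0,0,0, 1,0,0,0,0, 1,0,0,0,0, 1,0,0,0,0, 1,0,0,0,0, 1,0,0,0,0, 1,0,0,0,0]'; python3 go.py bottle .052
```

```text
clock: 13.1
tool_pos: [0.5009, -0.4292, 0.0528]
tool_rot: [3.142, 0.0, 1.227]
ft_force: [0.3, -0.7, 1.5]
gripper_width: 0.339
t 13.1 pos [ 0.5009 -0.4292  0.0528] rpy deg [180.    0.   70.3] grip 0.339 F [ 0.3 -0.7  1.5]
shift mm, tool axes: [0.6 0.2 0.8]
```

```bash
python3 -m inch '[1,0,0,-6,0, 1,0,0,-12,0, 1,0,0,-20,0, 1,0,0,-25,0, 1,0,0,-25,0, 1,0,0,-12,0, 1,0,0,0,0]'; python3 go.py yellow .058
```

```text
clock: 13.8
tool_pos: [0.5014, -0.4296, 0.155]
tool_rot: [3.139, 0.001, 1.227]
ft_force: [-0.5, 0.0, -2.4]
gripper_width: 0.336
t 13.8 pos [ 0.5014 -0.4296  0.155 ] rpy deg [1.798e+02 1.000e-01 7.030e+01] grip 0.336 F [-0.5  0.  -2.4]
shift mm, tool axes: [431.9  -7.6  96.4]
```

```bash
python3 -m inch '[1,15,0,0,0, 1,30,-0.5,0,0, 1,30,-0.5,0,0, 1,30,-0.5,0,0, 1,30,-0.5,0,0, 1,30,-0.5,0,0, 1,30,-0.5,0,0, 1,30,-0.5,0,0, 1,30,-0.5,0,0, 1,30,-0.5,0,0, 1,30,-0.5,0,0, 1,30,-0.5,0,0, 1,30,-0.5,0,0, 1,30,-1,0,0, 1,17,-0.5,0,0, 1,10,0,0,0, 1,0,0,0,0, 1,0,0,0,0]'; python3 go.py yellow .058
```

```text
clock: 15.6
tool_pos: [0.6392, -0.0205, 0.1523]
tool_rot: [-3.141, 0.0, 1.227]
ft_force: [-0.9, -0.4, -1.1]
gripper_width: 0.34
t 15.6 pos [ 0.6392 -0.0205  0.1523] rpy deg [-180.     0.    70.3] grip 0.34 F [-0.9 -0.4 -1.1]
shift mm, tool axes: [ 0.3  0.9 94.3]
```

```bash
python3 -m inch '[1,0,0,15,0, 1,0,0,25,0, 1,0,0,25,0, 1,0,0,15,0, 1,0,0,8,0, 1,0,0,0,0, 1,0,0,0,0]'; python3 go.py yellow .058
```

```text
clock: 16.3
tool_pos: [0.6399, -0.0201, 0.0655]
tool_rot: [3.141, -0.0, 1.227]
ft_force: [0.8, -0.6, -1.1]
gripper_width: 0.338
t 16.3 pos [ 0.6399 -0.0201  0.0655] rpy deg [179.9  -0.   70.3] grip 0.338 F [ 0.8 -0.6 -1.1]
shift mm, tool axes: [-0.4  0.4  7.5]
```

```bash
python3 -m inch '[1,0,0,3,0, 1,0,0,2,0, 1,0,0,1,0, 1,0,0,1,0, 1,0,0,0,0, 1,0,0,0,0]'; python3 -m inch '[1,0,0,1,0, 1,0,0,0,0]'; python3 -m inch '[1,0,0,0,0]'
```

```text
clock: 16.9
tool_pos: [0.6394, -0.0199, 0.0577]
tool_rot: [-3.142, 0.0, 1.227]
ft_force: [0.7, -0.5, -2.1]
gripper_width: 0.339
clock: 17.1
tool_pos: [0.6395, -0.0199, 0.0568]
tool_rot: [3.141, -0.0, 1.227]
ft_force: [0.5, -0.3, -0.4]
gripper_width: 0.341
clock: 17.2
tool_pos: [0.6395, -0.0199, 0.0568]
tool_rot: [3.141, -0.0, 1.227]
ft_force: [-0.3, -0.5, 0.7]
gripper_width: 0.335
```

```bash
python3 -m inch '[1,0,0,0.5,0, 1,0,0,0,0]'; python3 -m inch '[-0.4,0,0,0,0, -0.4,0,0,0,0, -0.4,0,0,0,0, -0.4,0,0,0,0, -0.4,0,0,0,0, -0.4,0,0,0,0, -0.4,0,0,-10,0, -0.4,0,0,-25,0, -0.4,0,0,-40,0, -0.4,0,0,-25,0, -0.4,0,0,0,0]'; python3 go.py flask .12
```

```text
clock: 17.4
tool_pos: [0.6397, -0.0199, 0.0567]
tool_rot: [3.141, -0.0, 1.227]
ft_force: [0.0, 0.4, 4.9]
gripper_width: 0.334
clock: 18.5
tool_pos: [0.6409, -0.02, 0.1615]
tool_rot: [3.135, -0.002, 1.227]
ft_force: [0.4, 0.3, 0.3]
gripper_width: 0.702
t 18.5 pos [ 0.6409 -0.02    0.1615] rpy deg [ 1.796e+02 -1.000e-01  7.030e+01] grip 0.702 F [0.4 0.3 0.3]
shift mm, tool axes: [-371.6 -164.4   39.8]
```

```bash
python3 -m inch '[-0.4,-13,-6,0,0, -0.4,-27,-12,0,0, -0.4,-27,-12,0,0, -0.4,-27,-12,0,0, -0.4,-27,-12,0,0, -0.4,-27,-12,0,0, -0.4,-27,-12,0,0, -0.4,-27,-12,0,0, -0.4,-27,-12,0,0, -0.4,-27,-12,0,0, -0.4,-27,-12,0,0, -0.4,-27,-12,0,0, -0.4,-27,-12,0,0, -0.4,-22,-9,0,0, -0.4,-12.6,-5.4,0,0, -0.4,0,0,20,0, -0.4,0,0,20,0, -0.4,0,0,0,0, -0.4,0,0,0,0]'; python3 go.py flask .0555; python3 - <<'E'
from workcell import snapshot
import cv2,numpy as np
a=cv2.resize(snapshot("top")["color"][110:170,285:375,::-1],(480,320));b=cv2.resize(snapshot("wrist")["color"][80:330,120:520,::-1],(440,275))
b=cv2.resize(snapshot("wrist")["color"][100:330,140:520,::-1],(480,280))
cv2.imwrite("pics/t4.png",np.vstack([a,b]))
E
```

```text
clock: 20.4
tool_pos: [0.3592, -0.314, 0.1161]
tool_rot: [-3.141, -0.0, 1.227]
ft_force: [0.5, -0.8, 1.4]
gripper_width: 0.699
t 20.4 pos [ 0.3592 -0.314   0.1161] rpy deg [-179.9   -0.    70.3] grip 0.699 F [ 0.5 -0.8  1.4]
shift mm, tool axes: [ 0.3  2.1 60.6]
```

View pics/t4.png

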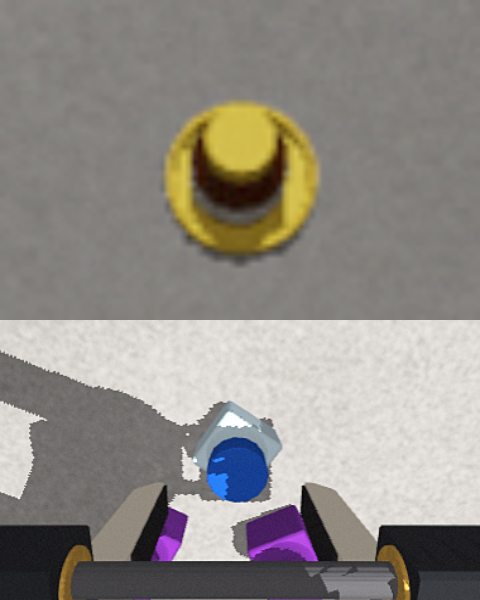

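The bottle stands in the yellow tray, and the flask cap (237,470) is centred between the fingers (167–302). Before grasping, I'll check the flask's yaw by overlaying candidate body outlines on the first top image.

```bash
python3 - <<'E'
from h import *
T=pickle.load(open("top0.pkl","rb"));t=[]
for x,y,u0,v0,a,w in((.3612,-.3144,430,230,y_,.046) if 0 else (.3612,-.3144,430,230,y_,.046) for y_ in(25,33,41)):
    im=cv2.resize(T["color"][v0:v0+40,u0:u0+40,::-1],(260,260),interpolation=cv2.INTER_CUBIC)
    q=proj(T,shape(("r",w,w,0,.046),x,y,np.radians(a)))
    q=((q+.5-[u0,v0])*6.5-.5).round().astype(int)
    cv2.polylines(im,[q[:4]],1,(0,0,255));cv2.polylines(im,[q[4:]],1,(0,255,0));t.append(im)
cv2.imwrite("pics/yaw.png",np.hstack(t))
E
```

```text
(no output)
```

View pics/yaw.png

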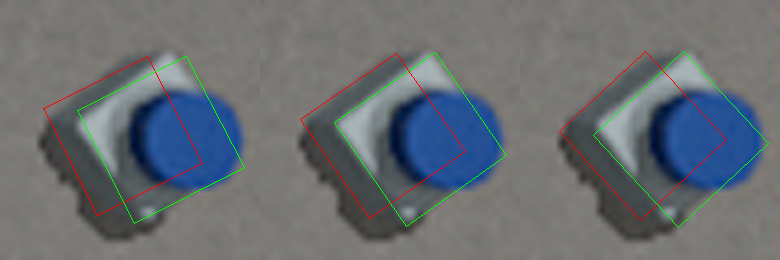

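```bash
python3 -m inch '[-0.4,0,1.7,12,0, -0.4,0,0,20,0, -0.4,0,0,16,0, -0.4,0,0,9,0, -0.4,0,0,3,0, -0.4,0,0,0,0, 1,0,0,0,0, 1,0,0,0,0, 1,0,0,0,0, 1,0,0,0,0, 1,0,0,0,0, 1,0,0,0,0, 1,0,0,0,0, 1,0,0,0,0, 1,0,0,0,0]'; python3 go.py flask .0555
```

```text
clock: 22.05
tool_pos: [0.3611, -0.315, 0.0564]
tool_rot: [3.141, 0.0, 1.227]
ft_force: [1.2, 0.0, 4.1]
gripper_width: 0.38
t 22.05 pos [ 0.3611 -0.315   0.0564] rpy deg [180.    0.   70.3] grip 0.38 F [1.2 0.  4.1]
shift mm, tool axes: [ 0.6 -0.1  0.9]
```

A yaw of about 39° fits best, so the flask needs about -27° in the world frame (+5.4 turn units). I'll lift, turn, and work out the move.

```bash
python3 -m inch '[1,0,0,-6,0, 1,0,0,-12,0, 1,0,0,-20,0, 1,0,0,-25,0, 1,0,0,-25,0, 1,0,0,-12,0, 1,0,0,0,0.5, 1,0,0,0,1, 1,0,0,0,1, 1,0,0,0,1, 1,0,0,0,1, 1,0,0,0,0.9, 1,0,0,0,0, 1,0,0,0,0]'; python3 go.py blue .0617
```

```text
clock: 23.45
tool_pos: [0.3609, -0.3148, 0.156]
tool_rot: [-3.141, 0.0, 0.758]
ft_force: [-0.9, -0.3, -1.4]
gripper_width: 0.384
t 23.45 pos [ 0.3609 -0.3148  0.156 ] rpy deg [-180.     0.    43.4] grip 0.384 F [-0.9 -0.3 -1.4]
shift mm, tool axes: [ 426.7 -425.7   94.5]
```

```bash
python3 -m inch '[1,11,-11,0,0, 1,22,-22,0,0, 1,22,-22,0,0, 1,22,-22,0,0, 1,22,-22,0,0, 1,22,-22,0,0, 1,22,-22,0,0, 1,22,-22,0,0, 1,22,-22,0,0, 1,22,-22,0,0, 1,22,-22,0,0, 1,22,-22,0,0, 1,22,-22,0,0, 1,22,-22,0,0, 1,22,-22,0,0, 1,22,-22,0,0, 1,22,-22,0,0, 1,22,-22,0,0, 1,14,-14,0,0, 1,6,-6,0,0]'; python3 -m inch '[1,0,0,0,0,1,0,0,0,0]';python3 go.py blue .0617
```

```text
clock: 25.45
tool_pos: [0.377, 0.2592, 0.156]
tool_rot: [-3.141, 0.0, 0.759]
ft_force: [-0.3, 0.0, -1.1]
gripper_width: 0.383
clock: 25.65
tool_pos: [0.3777, 0.257, 0.1561]
tool_rot: [3.141, 0.0, 0.756]
ft_force: [0.2, 0.3, -2.1]
gripper_width: 0.385
t 25.65 pos [0.3777 0.257  0.1561] rpy deg [180.    0.   43.3] grip 0.385 F [ 0.2  0.3 -2.1]
shift mm, tool axes: [ 21.3 -22.1  94.4]
```

```bash
python3 -m inch '[1,6,-6,0,0, 1,10,-10,0,0, 1,5.3,-6,0,0, 1,0,0,0,0, 1,0,0,15,0, 1,0,0,25,0, 1,0,0,25,0, 1,0,0,14,0, 1,0,0,6,0, 1,0,0,0,0, 1,0,0,0,0]';python3 go.py blue .0617
```

```text
clock: 26.75
tool_pos: [0.3788, 0.2884, 0.072]
tool_rot: [3.141, -0.001, 0.756]
ft_force: [0.5, -0.5, -1.6]
gripper_width: 0.381
t 26.75 pos [0.3788 0.2884 0.072 ] rpy deg [ 1.80e+02 -1.00e-01  4.33e+01] grip 0.381 F [ 0.5 -0.5 -1.6]
shift mm, tool axes: [-1.1  0.  10.3]
```

```bash
python3 - <<'E'
from workcell import snapshot
import cv2,numpy as np
a=cv2.resize(snapshot("side")["color"][110:210,220:330,::-1],(440,400));b=cv2.resize(snapshot("wrist")["color"][60:330,170:480,::-1],(310,270))
b=cv2.resize(b,(350,400));cv2.imwrite("pics/t5.png",np.hstack([a,b]))
E
```

```text
(no output)
```

View pics/t5.png

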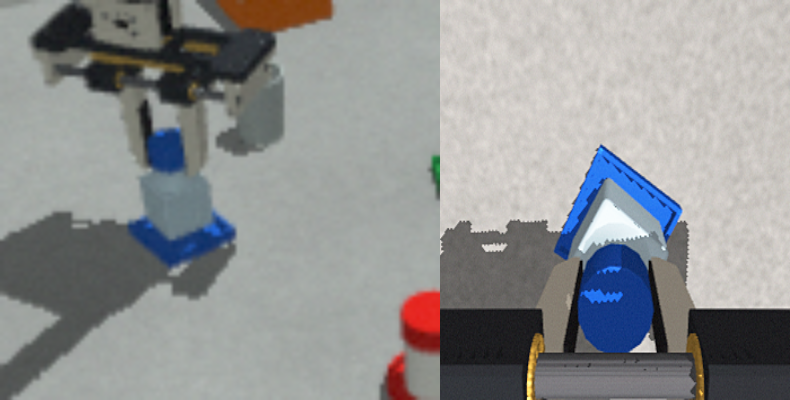

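The flask is aligned and inside the tray outline in both views (wrist: flask corner (608,182) within the tray corner (600,148)). I'll lower it.

```bash
python3 -m inch '[1,-0.8,0,4,0, 1,0,0,3,0, 1,0,0,2,0, 1,0,0,1,0, 1,0,0,0.5,0, 1,0,0,0,0, 1,0,0,0,0]';python3 -m inch '[1,0,0,0.7,0, 1,0,0,0,0, 1,0,0,0,0]';python3 -m inch '[1,0,0,0.5,0, 1,0,0,0,0, 1,0,0,0,0]'
```

```text
clock: 27.55
tool_pos: [0.3778, 0.2877, 0.0607]
tool_rot: [3.142, -0.0, 0.756]
ft_force: [-0.3, 0.5, -1.6]
gripper_width: 0.376
clock: 27.85
tool_pos: [0.378, 0.2878, 0.0604]
tool_rot: [3.141, -0.001, 0.756]
ft_force: [-1.3, -0.8, 4.1]
gripper_width: 0.38
clock: 28.15
tool_pos: [0.3781, 0.2879, 0.0603]
tool_rot: [3.141, -0.001, 0.756]
ft_force: [-1.6, -1.3, 10.0]
gripper_width: 0.378
```

Contact at 10 N, which is firm and safe. I'll release, rise, and turn back to yaw 69° for the slide box.

```bash
python3 -m inch '[-0.4,0,0,-0.5,0, -0.4,0,0,0,0, -0.4,0,0,0,0, -0.4,0,0,0,0, -0.4,0,0,0,0, -0.4,0,0,0,0, -0.4,0,0,-10,0, -0.4,0,0,-25,0, -0.4,0,0,-40,0, -0.4,0,0,-25,0, -0.4,0,0,0,-1, -0.4,0,0,0,-1, -0.4,0,0,0,-1, -0.4,0,0,0,-1, -0.4,0,0,0,-1, -0.4,0,0,0,-0.2, -0.4,0,0,0,0]'; python3 go.py slidebox .12
```

```text
clock: 29.85
tool_pos: [0.3778, 0.2877, 0.1605]
tool_rot: [3.141, -0.0, 1.208]
ft_force: [-1.1, 0.3, -0.4]
gripper_width: 0.7
t 29.85 pos [0.3778 0.2877 0.1605] rpy deg [180.   -0.   69.2] grip 0.7 F [-1.1  0.3 -0.4]
shift mm, tool axes: [-386.3  423.4   40.4]
```

```bash
python3 -m inch '[-0.4,-10,11,0,0, -0.4,-21,23,0,0, -0.4,-21,23,0,0, -0.4,-21,23,0,0, -0.4,-21,23,0,0, -0.4,-21,23,0,0, -0.4,-21,23,0,0, -0.4,-21,23,0,0, -0.4,-21,23,0,0, -0.4,-21,23,0,0, -0.4,-21,23,0,0, -0.4,-21,23,0,0, -0.4,-21,23,0,0, -0.4,-21,23,0,0, -0.4,-21,23,0,0, -0.4,-21,23,0,0, -0.4,-21,23,0,0, -0.4,-21,23,0,0, -0.4,-14,16,0,0, -0.4,-5.3,5.4,0,0]'; python3 -m inch '[-0.4,0,0,20,0, -0.4,0,0,20,0, -0.4,0,0,0,0, -0.4,0,0,0,0]'; python3 go.py slidebox .021;  python3 - <<'E'
from workcell import snapshot
import cv2,numpy as np
a=cv2.resize(snapshot("top")["color"][210:280,165:265,::-1],(480,300));b=cv2.resize(snapshot("wrist")["color"][90:330,140:520,::-1],(480,300))
cv2.imwrite("pics/t6.png",np.vstack([a,b]))
E
```

```text
clock: 31.85
tool_pos: [0.6377, -0.2249, 0.1596]
tool_rot: [-3.141, 0.0, 1.206]
ft_force: [-0.3, -0.1, -0.1]
gripper_width: 0.7
clock: 32.25
tool_pos: [0.6372, -0.2228, 0.1205]
tool_rot: [-3.141, -0.0, 1.209]
ft_force: [0.3, 0.3, -0.1]
gripper_width: 0.7
t 32.25 pos [ 0.6372 -0.2228  0.1205] rpy deg [-180.    -0.    69.3] grip 0.7 F [ 0.3  0.3 -0.1]
shift mm, tool axes: [-1.  -0.3 99.5]
```

View pics/t6.png

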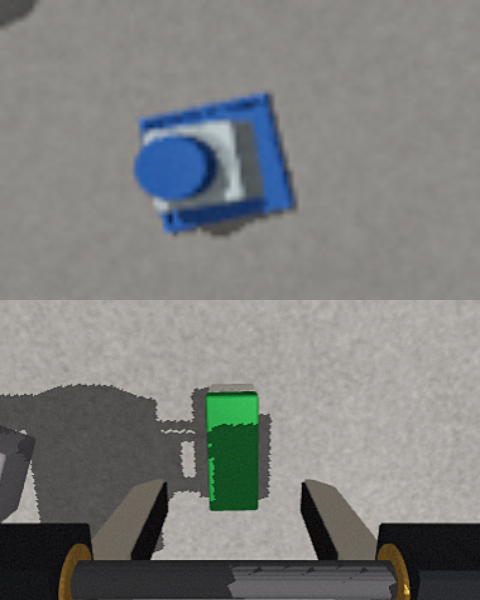

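The flask stands in the blue tray. The box is square to the jaws and centred (233 against a mid of 234). I'll descend and grasp it.

```bash
python3 -m inch '[-0.4,-1,0,15,0, -0.4,0,0,25,0, -0.4,0,0,25,0, -0.4,0,0,18,0, -0.4,0,0,10,0, -0.4,0,0,5,0, -0.4,0,0,0,0, 1,0,0,0,0, 1,0,0,0,0, 1,0,0,0,0, 1,0,0,0,0, 1,0,0,0,0, 1,0,0,0,0, 1,0,0,0,0, 1,0,0,0,0, 1,0,0,0,0]'; python3 go.py slidebox .021
```

```text
clock: 33.95
tool_pos: [0.637, -0.2243, 0.0223]
tool_rot: [3.141, 0.0, 1.21]
ft_force: [-2.4, 0.8, 5.7]
gripper_width: 0.364
t 33.95 pos [ 0.637  -0.2243  0.0223] rpy deg [180.    0.   69.3] grip 0.364 F [-2.4  0.8  5.7]
shift mm, tool axes: [ 0.4 -0.6  1.3]
```

```bash
python3 -m inch '[1,0,0,-6,0, 1,0,0,-12,0, 1,0,0,-20,0, 1,0,0,-25,0, 1,0,0,-25,0, 1,0,0,-25,0, 1,0,0,-12,0, 1,0,0,0,-0.4, 1,0,0,0,0, 1,0,0,0,0]'; python3 go.py green .0275
```

```text
clock: 34.95
tool_pos: [0.6367, -0.2242, 0.1464]
tool_rot: [-3.141, -0.0, 1.244]
ft_force: [0.5, 1.0, -1.5]
gripper_width: 0.365
t 34.95 pos [ 0.6367 -0.2242  0.1464] rpy deg [-179.9   -0.    71.3] grip 0.365 F [ 0.5  1.  -1.5]
shift mm, tool axes: [ 422.4 -144.6  119. ]
```

```bash
python3 -m inch '[1,15,-5,0,0, 1,30,-10.3,0,0, 1,30,-10.3,0,0, 1,30,-10.3,0,0, 1,30,-10.3,0,0, 1,30,-10.3,0,0, 1,30,-10.3,0,0, 1,30,-10.3,0,0, 1,30,-10.3,0,0, 1,30,-10.3,0,0, 1,30,-10.3,0,0, 1,30,-10.3,0,0, 1,30,-10.3,0,0, 1,30,-10.3,0,0, 1,12,-4,0,0, 1,5.4,-1.6,0,0, 1,0,0,0,0, 1,0,0,0,0, 1,0,0,0,0]'; python3 go.py green .0275
```

```text
clock: 36.85
tool_pos: [0.6356, 0.2212, 0.147]
tool_rot: [3.141, 0.0, 1.243]
ft_force: [0.5, 0.5, -1.7]
gripper_width: 0.364
t 36.85 pos [0.6356 0.2212 0.147 ] rpy deg [180.    0.   71.2] grip 0.364 F [ 0.5  0.5 -1.7]
shift mm, tool axes: [  1.1  -0.5 119.5]
```

```bash
python3 -m inch '[1,0,0,15,0, 1,0,0,25,0, 1,0,0,25,0, 1,0,0,25,0, 1,0,0,14,0, 1,0,0,5,0, 1,0,0,0,0, 1,0,0,0,0]'; python3 go.py green .0263; python3 - <<'E'
from workcell import snapshot
import cv2,numpy as np
a=cv2.resize(snapshot("side")["color"][100:200,290:400,::-1],(440,400));b=cv2.resize(snapshot("wrist")["color"][60:330,170:480,::-1],(350,400))
cv2.imwrite("pics/t7.png",np.hstack([a,b]))
E
```

```text
clock: 37.65
tool_pos: [0.6361, 0.2222, 0.0391]
tool_rot: [3.14, -0.001, 1.244]
ft_force: [-0.0, 0.1, -1.5]
gripper_width: 0.361
t 37.65 pos [0.6361 0.2222 0.0391] rpy deg [179.9  -0.   71.3] grip 0.361 F [-0.   0.1 -1.5]
shift mm, tool axes: [-0.1 -0.6 12.8]
```

View pics/t7.png

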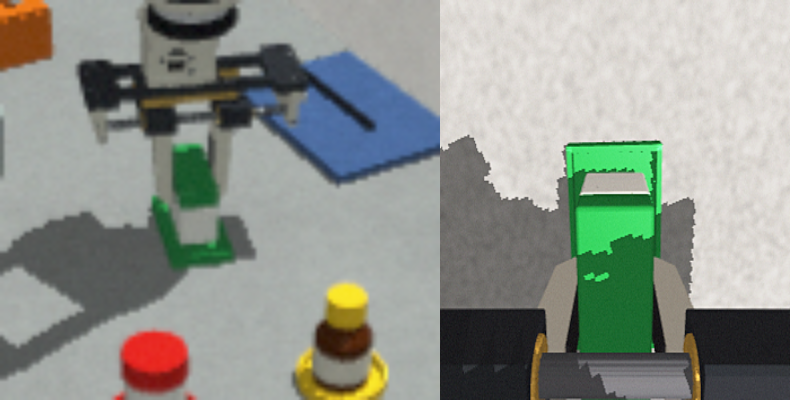

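The box is parallel to the tray and inside its walls. I'll lower it.

```bash
python3 -m inch '[1,0,0,4,0, 1,0,0,4,0, 1,0,0,2,0, 1,0,0,1,0, 1,0,0,0.5,0, 1,0,0,0,0, 1,0,0,0,0]';python3 -m inch '[1,0,0,0.7,0, 1,0,0,0,0, 1,0,0,0,0]';python3 -m inch '[1,0,0,0.5,0, 1,0,0,0,0, 1,0,0,0,0]'
```

```text
clock: 38.45
tool_pos: [0.6356, 0.2222, 0.0265]
tool_rot: [3.141, -0.0, 1.244]
ft_force: [-0.1, 0.7, -1.1]
gripper_width: 0.359
clock: 38.75
tool_pos: [0.6356, 0.2222, 0.0263]
tool_rot: [3.141, -0.0, 1.244]
ft_force: [-3.0, -1.6, 5.7]
gripper_width: 0.362
clock: 39.05
tool_pos: [0.6357, 0.2222, 0.0263]
tool_rot: [3.141, -0.0, 1.244]
ft_force: [-6.0, -2.1, 9.7]
gripper_width: 0.362
```

```bash
python3 -m inch '[-0.4,0,0,-0.7,0, -0.4,0,0,0,0, -0.4,0,0,0,0, -0.4,0,0,0,0, -0.4,0,0,0,0, -0.4,0,0,0,0, -0.4,0,0,-10,0, -0.4,0,0,-25,0, -0.4,0,0,-40,0, -0.4,0,0,-40,0, -0.4,0,0,-40,0, -0.4,0,0,-40,0, -0.4,0,0,-20,0]'; python3 -m inch '[-0.4,12,-16,0,0, -0.4,24,-32,0,0, -0.4,24,-32,0,0, -0.4,24,-32,0,0, -0.4,24,-32,0,0, -0.4,24,-32,0,0, -0.4,24,-32,0,0, -0.4,24,-32,0,0, -0.4,24,-32,0,0, -0.4,24,-32,0,0, -0.4,12,-16,0,0, -0.4,0,0,0,0, -0.4,0,0,0,0]'; python3 - <<'E'
from workcell import snapshot
import cv2,numpy as np,pickle
T,S=snapshot("top"),snapshot("side");pickle.dump(T,open("top1.pkl","wb"));pickle.dump(S,open("side1.pkl","wb"))
a=cv2.resize(T["color"][110:290,120:440,::-1],(640,360));b=cv2.resize(S["color"][110:250,240:440,::-1],(343,240))
b=cv2.resize(S["color"][110:240,220:500,::-1],(640,240));cv2.imwrite("pics/t8.png",np.vstack([a,b]))
E
```

```text
clock: 40.35
tool_pos: [0.636, 0.2223, 0.2462]
tool_rot: [3.138, -0.003, 1.245]
ft_force: [-0.7, -0.6, -0.0]
gripper_width: 0.702
clock: 41.65
tool_pos: [0.4091, 0.5518, 0.2404]
tool_rot: [-3.142, 0.001, 1.245]
ft_force: [0.2, 0.3, -0.9]
gripper_width: 0.701
```

View pics/t8.png

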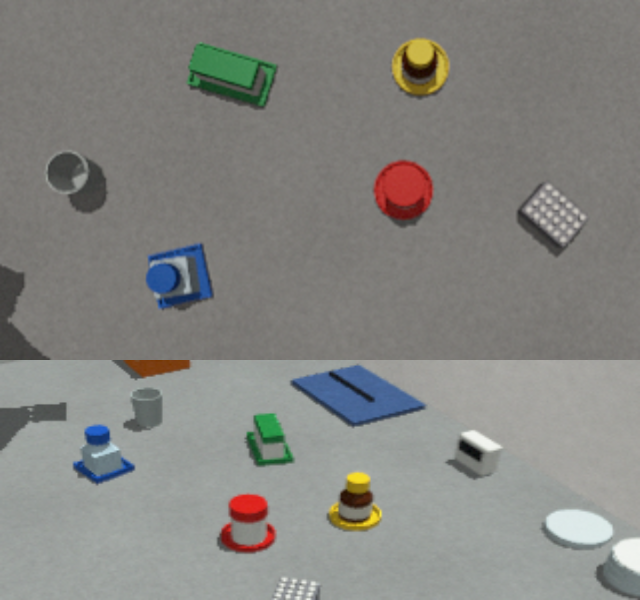

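All four stand in their trays. The beaker at top (153,196) and the rack at (397,218) are where they were at the start, so I'll hand in.

```bash
python3 -c "
from workcell import sign_off
print(sign_off())"
```

```text
the job is handed in; nothing more can be done
None
```

I placed all four containers in the trays matching their colours and handed the job in at about 42 s on the robot clock; no verdict is reported.

- **Placing:** I gripped the jar by its lid, the bottle and flask by their caps, and the slide box by its sides. Each was lowered in small steps until the force showed contact (at most about 10 N), then released.
- **Final views:** The last top and side pictures show each container upright inside its own tray. The slide box lies along its tray.
- **Position:** The last tool positions before release were within about 1 mm of the measured tray centres. I did not refit the container positions after release; that check was by eye.
- **Bystanders:** The beaker and tip rack are at the same top-view pixels as at the start, and I did not touch the purple look-alikes.
- **Checks that disagreed:** My first fits of the slide box and green tray had wrong yaws because of a numerical-step problem; I fixed this before moving. The flask's yaw came out at about 37° from one measurement and about 39° from the overlay, which is well within the tray's slack.

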